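# Load a blister carrier under the spring clip of an inspection stand

### The job

On the white inspection stand, press the blue bar down with one fingertip so that the spring clip opens, and keep it down while the other fingertip pushes the orange blister carrier beneath the clip, fully home against the yellow stop. Then let the bar up so that the clip comes down on the carrier. Only press and push: do not lift the carrier, and leave everything else where it stands.

Things in the scene. Friction and masses are not known exactly. Their poses are not given: they have to be found in the camera images.
- stand: white inspection stand, fixed. Origin on the table right below the clip's foot; all coordinates below are in its frame, mm, z up. The carrier slides to +x on its bed (top z=20, x=-162 to 20, y=-35 to 35) between grey rails (inner faces y=+-29.5, tops z=30.5) whose flanges reach over its edges to y=+-25: it can only slide along x. A low base (y=35 to 78, top z=8) lies under the bar
- stop (a point): middle of the face of the yellow stop across the end of the stand's bed, at x=14, y=0, z=26 (stop's top z=32); the carrier is fully home when its front edge is against it
- post (a point): top of the rear steel hinge post (8 x 10 mm, x=-156, y=40, top z=42); a like post stands at x=13. The hinge rod, 6 mm thick, runs between them along x at y=40, z=36
- clip (a joint): angle of the rocker clip about the hinge rod (rad): 0 closed, 0.34 at its limit. Pressing the blue bar down lifts the black foot. The foot clears the carrier's plate above about 0.12; 0.25 is a good opening. Sprung shut: about 3 N on the bar to start, about 6 N at the limit. Released, it comes down on what lies beneath: about 0.11 on the carrier
- foot (a point): underside centre of the clip's black foot (10 mm along x, y=-12 to 0), at the end of a steel arm from the hinge rod; closed, it is 1.5 mm above the bed and bars the carrier's way
- bar (a point): middle of the blue press bar's length, on its top when closed. A round rod 12 mm thick, 98 mm long, along the stand's x (x=-150 to -52), axis y=68, z=32 (top z=38) when closed; its top sinks 2.8 mm per 0.1 rad, to z=28.5 at the limit. Long enough for a fingertip to slide along it while holding it down; free above
- carrier: orange flat blister carrier with white tablets, loose on the bed, 80 (x) x 56 (y) x 6 mm, about 0.12 kg. Origin at the centre of its underside, x axis along the stand's x. It starts short of the clip; fully home, its origin is at x=-26 in the stand's frame
- lip (a point): centre of the rear (-x) face of the carrier's upright push lip, at its rear edge: 40 mm behind the carrier's origin, z=35. The lip is 5 mm thick, 40 mm wide (y), top at z=44; a fingertip behind it pushes it to +x. The bed behind it (z=20) is free. Fully home, this face is at x=-66 in the stand's frame
- carton_green: bystander, loose, to be left alone: medicine carton with a green band, 50 x 90 x 25 mm. Origin at the centre of its underside
- carton_red: bystander, loose, to be left alone: medicine carton with a red band, 45 x 75 x 40 mm. Origin at the centre of its underside
- carton_blue: bystander, loose, to be left alone: medicine carton with a blue band, 55 x 80 x 30 mm. Origin at the centre of its underside
- pill_bottle: bystander, loose, to be left alone: white pill jar, 42 mm across, 72 mm tall. Origin at the centre of its underside
- amber_bottle: bystander, loose, to be left alone: amber bottle, 48 mm across, 85 mm tall. Origin at the centre of its underside
- spatula: bystander, loose, to be left alone: counting spatula, 180 mm long, lying flat. Origin near its middle
- cup: bystander, loose, to be left alone: small white cup, 56 mm across, 45 mm tall. Origin at the centre of its underside
There are look-alikes about, which are no part of the job. Leave any pink look-alike of the carrier alone.

How it is judged:
On the way, in this order (a step that is already met when the one before it is completed fails the run):
1. a fingertip holds the blue bar down (clip at more than 0.125 rad) while the carrier is still short of the clip (value of joint clip above 0.125 rad and contact force between the fingers and clip above 0.5 N and x of carrier in the frame of stand below -0.046 m), for 0.1 s.
2. the carrier is pushed home against the stop (within 3 mm) with the bar still held down (value of joint clip above 0.125 rad and contact force between the fingers and clip above 0.5 N and x of carrier in the frame of stand above -0.029 m), for 0.1 s.
At the end, for the whole second after the job is handed in: the carrier lies flat on the bed within 3 mm of the yellow stop, at rest, and the released clip rests on it (0.08 to 0.145 rad, pressing with more than 1 N) (x of carrier in the frame of stand between -0.029 and -0.022 m and z of carrier in the frame of stand below 0.023 m and value of joint clip between 0.08 and 0.145 rad and contact force between clip and carrier above 1 N and linear speed of carrier below 0.01 m/s); the robot touches nothing.
It fails at once if the carrier is lifted (more than 6 mm off the bed) or tipped (more than 0.15 rad) (z of carrier in the frame of stand above 0.026 m or angle between carrier's own z axis and vertical above 0.15 rad).
It fails at once if a bystander is moved more than 15 mm (distance of any of carton_green, carton_red, carton_blue, pill_bottle, amber_bottle, spatula, cup from where it was at the start of the episode above 0.015 m).
It also fails if it takes over 32 s, if anything falls off the work surface, if the arm or the gripper's body presses on something with over 40 N, if the wrist force passes 120 N, or if a joint passes its speed limit or range.

### The arm

A 7-joint arm with a two-finger parallel gripper is mounted at the origin on the work surface. World frame = base frame: x ahead of the robot, y to its left, z up, the work surface at z = 0. Lengths are in m, angles in rad, forces in N, time in s.
With the tool pointing down it reaches from about 0.35 to 0.9 m from the base axis. Payload 8.1 kg.
Tool frame: the origin (TCP) lies between the finger pads; the fingertips stand ahead of it and the grasp point (between the pads) is the TCP (arm.nose_length is the z of the fingertips in the tool frame, in m); z points along the fingers, y is the line along which they close (so a half turn about z gives the same grasp; the last joint's range is limited). The gripper opens to 92 mm and grips with 3 to 60 N. Pads are 19 mm wide; open, the fingers measure 130 mm over their backs; the gripper's body (75 mm by 190 mm) begins 47 mm behind the grasp point.
Start: joints at [1.014, 0.434, 0.025, 1.573, -0.012, 1.134, -0.075], TCP at [0.274, -0.562, 0.246] pointing down, gripper open.
Joint ranges: [-2.62, 2.62], [-0.44, 2.09], [-1.27, 1.32], [0.08, 2.57], [-1.32, 4.46], [0.12, 2], [-2.74, 2.74]. Speed limits (rad/s): [2.22, 2.22, 3.01, 3.01, 3.14, 3.14, 3.14].

### API

Orientations are given as a rotation vector (axis times angle).
In Python, from cell import sensors, optics, arm gives the robot as it stands.
- The arm moves only by the tool arm_command, never from a script. Its argument "deltas" is one flat list of numbers, 7 for each row, row after row: the turn, a rotation vector about the world's x, y, z as a fraction of full scale, then the shift along the world's x, y, z as a fraction of full scale, then the finger opening in mm, from 0 to 91.8. In form: [wx, wy, wz, dx, dy, dz, fingers, wx, wy, wz, dx, dy, dz, fingers, ...]. A call has 1 to 20 rows; each row is the pose to reach, as a shift and turn from the pose commanded when the call began; what a row does not reach only later rows make up. Full scale, the value 1, is 1 m for a shift and 90 degrees for a turn. A row lasts 1/10 s, in which the tool goes at most 50 mm and 8.59 degrees, less where a joint would pass 70% of its speed; a pose out of reach is approached as far as the arm can. A call with a number of a shift or a turn outside -1 to 1 is refused whole. A call with a gripper value outside its range is refused whole. The fingers move at their own pace and stop on an object; "force" is the grip in N (left out, the last holds). Time passes only in rows, so rows that repeat a pose let the fingers close. It gives the time, the measured TCP pose, the force, the opening and the grip force at its end, in the units of the state.
- sensors.observe(): the state, without advancing time (a new reading comes with each control period).
- optics.get_image(name): name is "scene" or "top"; returns the picture (420x560x3 uint8, blue, green, red); there is no depth.
- optics.calibration(name): a dict with "camera_matrix" (3x3 intrinsics, pixels), "rvec" (rotation vector, rad) and "tvec" (3), from world to camera coordinates, as OpenCV has them. Camera axes: x right, y down, z forward; pixel columns grow to the right and rows downward; lengths in m; the calibration is good to about 2 mm. A picture is of the moment at which its call begins. calibration takes no time and is no camera call.
- arm.sign_off(): hands the job in; it is judged then, once.
The state is a dict: "clock": time; "joints": joint angles; "dq": joint speeds; "joint_efforts": joint torques, N m; "position": TCP position; "ee_rot": TCP orientation; "force": force on the tool from outside, world axes, zero at the start; "ft_torque": the same for the moment, N m; "width": opening from 0.0 (shut) to 1.0 (fully open); "gripper_force": force on a finger pad.
Only numpy, scipy, OpenCV 4.12 (cv2) and the standard library are available. Lean on these libraries where they do the work, as an engineer would, in place of code of your own. Each camera call takes 0.05 s, during which the arm holds its last target. There are 200 camera calls.

## Working session

There is one attempt and no reset: what is moved stays moved. The work goes in short steps, Python scripts to look and compute and a tool call to move; the robot and the scene stay as the last step left them, time stands still between calls to the robot, and variables do not carry over. Pictures are saved under pics/ and viewed, at most 10 in all, crops included, and the job is handed in when it is done.

Besides the shell and the picture viewer there is one more tool, called after "Request:" as name(argument=value, ...) on one line, values as JSON. arm_command: Moves the arm, as the interface text tells. Its arguments: {"type":"object","properties":{"deltas":{"type":"array","items":{"type":"number"}},"force":{"type":"number"}},"required":["deltas"]}

```bash
mkdir -p pics; ls
python3 - <<'E'
from cell import sensors, optics, arm
import cv2
for n in("scene","top"):
    cv2.imwrite(f"pics/{n}0.png",optics.get_image(n)); print(n,optics.calibration(n))
print(sensors.observe(),arm.nose_length)
E
```

```text
pics
scene {'camera_matrix': array([[519.38318219,   0.        , 276.09866524],
       [  0.        , 519.38318219, 203.54851632],
       [  0.        ,   0.        ,   1.        ]]), 'rvec': array([ 1.49147914,  1.88746441, -0.97555427]), 'tvec': array([ 0.10986221, -0.26662425,  1.67293077])}
top {'camera_matrix': array([[470.08877277,   0.        , 279.04219229],
       [  0.        , 470.08877277, 202.91410621],
       [  0.        ,   0.        ,   1.        ]]), 'rvec': array([ 2.17009196, -2.18545758,  0.0705602 ]), 'tvec': array([0.02306385, 0.52812775, 1.26030878])}
{'clock': 0.1, 'joints': array([ 1.01440608,  0.43514919,  0.02497832,  1.5740125 , -0.01158814,
        1.13402625, -0.07509202]), 'dq': array([ 2.23762264e-05, -1.86753591e-03, -1.36213239e-03, -3.15410919e-03,
        2.35603477e-04, -1.07050508e-03,  4.46292458e-04]), 'joint_efforts': array([ 2.93439101e-03, -6.69130039e+01,  9.88124125e-01, -3.15147650e+01,
       -6.04390190e-02,  3.74030974e-02,  3.64143216e-05]), 'position': array([ 0.27373696, -0.56137014,  0.24502359]), 'ee_rot': array([-3.05975489e+00, -7.06309629e-01,  7.30277255e-04]), 'force': array([0.96393388, 0.57157179, 0.06992348]), 'ft_torque': array([-0.01659796,  0.00730178, -0.02710842]), 'gripper_force': 0.0, 'width': 0.9991490781696717} 0.019
```

View pics/scene0.png

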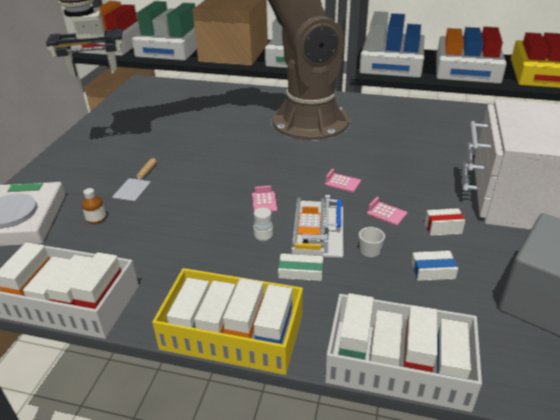

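View pics/top0.png

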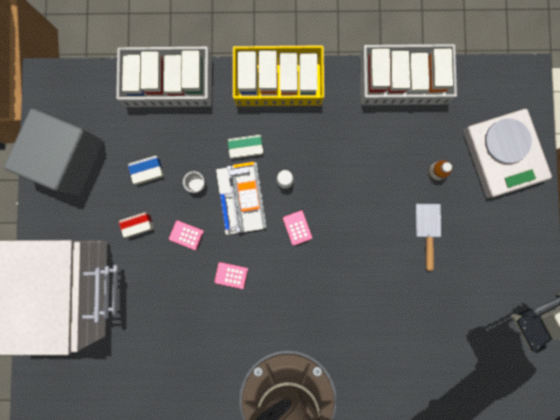

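The stand sits around (240,198) in the top view: the blue bar on its left near (226,210), the yellow stop at its upper end near (245,165), and the orange carrier near (247,195). Pink look-alikes and bystanders lie around it. Next I measure it.

```bash
cat > h.py <<'E'
import numpy as np, cv2
from cell import sensors, optics, arm
def ray(n,uv):
    c=optics.calibration(n);R=cv2.Rodrigues(c["rvec"])[0];t=c["tvec"]
    d=R.T@np.linalg.inv(c["camera_matrix"])@np.array([uv[0],uv[1],1.]);return -R.T@t,d
def onz(n,uv,z):
    o,d=ray(n,uv);return o+d*(z-o[2])/d[2]
def proj(n,P):
    c=optics.calibration(n);return cv2.projectPoints(np.array(P,float).reshape(-1,1,3),c["rvec"],c["tvec"],c["camera_matrix"],None)[0].reshape(-1,2)
def mask(img,lo,hi,roi):
    m=cv2.inRange(cv2.cvtColor(img,cv2.COLOR_BGR2HSV),np.array(lo),np.array(hi));k=np.zeros_like(m)
    x0,y0,x1,y1=roi;k[y0:y1,x0:x1]=m[y0:y1,x0:x1];return k
E
python3 - <<'E'
from h import *
t=cv2.imread("pics/top0.png");s=cv2.imread("pics/scene0.png")
for n,im,roi in(("top",t,(212,155,270,240)),("scene",s,(285,190,350,255))):
    for c,lo,hi,z in(("blue",(105,120,60),(125,255,255),.036),("yellow",(21,130,100),(32,255,255),.03),("orange",(5,150,100),(17,255,255),.028)):
        m=mask(im,lo,hi,roi);nn,l,st,ce=cv2.connectedComponentsWithStats(m)
        for i in range(1,nn):
            if st[i,4]>8:
                r=cv2.minAreaRect(np.argwhere(l==i)[:,::-1].astype(np.float32))
                print(n,c,st[i],ce[i].round(1),[np.round(x,1) for x in r],onz(n,ce[i],z).round(4))
cv2.imwrite("pics/crops.png",np.hstack([cv2.resize(t[155:240,210:275],None,fx=6,fy=6,interpolation=2),cv2.resize(s[190:260,285:350],None,fx=6,fy=6,interpolation=2)[:510] if 0 else cv2.resize(s[185:270,285:350],None,fx=6,fy=6,interpolation=2)]))
E
```

```text
top blue [220 194   9  35 150] [224.3 211.4] [array([224.3, 211.1]), array([34.5,  4.5]), np.float64(81.9)] [0.5053 0.1665 0.036 ]
top yellow [234 162  20   5  45] [243.5 164.2] [array([243.5, 164.3]), array([ 2.3, 19.2]), np.float64(80.5)] [0.6339 0.1154 0.03  ]
top orange [238 181  18  10  66] [246.4 185.4] [array([246.3, 185.4]), array([ 6.8, 17.6]), np.float64(81.3)] [0.5761 0.1077 0.028 ]
top orange [242 207  17   4  36] [250.  208.7] [array([250. , 208.7]), array([ 2.1, 16.3]), np.float64(80.5)] [0.5126 0.0979 0.028 ]
scene blue [336 199   6  29 114] [338.6 212.1] [array([338.5, 213. ]), array([28.,  5.]), np.float64(90.0)] [0.5083 0.1662 0.036 ]
scene yellow [295 243  26   7 134] [307.3 245.9] [array([307.5, 245.8]), array([25.1,  5.5]), np.float64(2.6)] [0.6359 0.1168 0.03  ]
scene orange [302 207  17   7  97] [310.2 209.8] [array([310., 210.]), array([16.,  6.]), np.float64(-0.0)] [0.5034 0.0975 0.028 ]
scene orange [298 227  22   7 133] [307.9 230.2] [array([308.5, 230. ]), array([21.,  6.]), np.float64(0.0)] [0.5803 0.1071 0.028 ]
```

View pics/crops.png

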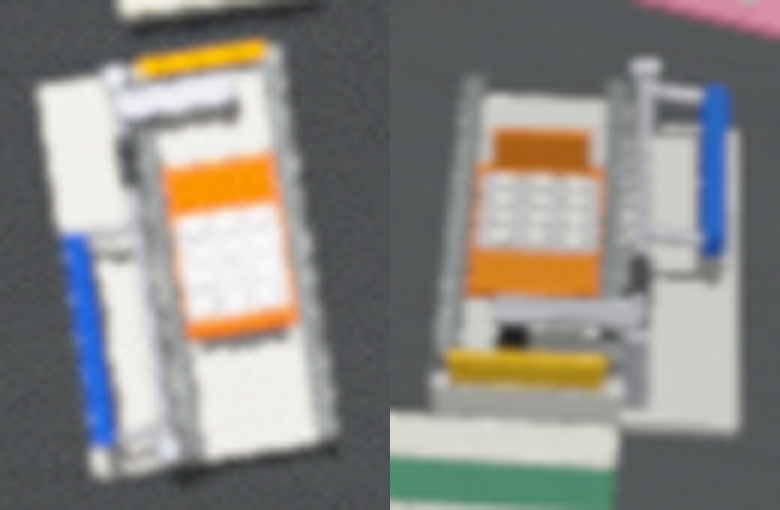

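The crops show the bar and its arms, the hinge, the black foot just in front of the orange front edge, and the lip at the carrier's rear. The stand is yawed by about 8 to 9 deg. Next I fit the frame.

Run:
```python
from h import *
from scipy.optimize import least_squares
t=cv2.imread("pics/top0.png");s=cv2.imread("pics/scene0.png")
def pts(n,im,lo,hi,roi,z):
    p=np.argwhere(mask(im,lo,hi,roi))[:,::-1]; return np.array([onz(n,q,z)[:2] for q in p])
B=((105,120,60),(125,255,255));Y=((21,130,100),(32,255,255));O=((5,150,100),(17,255,255))
bt=pts("top",t,*B,(212,155,270,240),.036);bs=pts("scene",s,*B,(285,190,350,255),.036)
yt=pts("top",t,*Y,(225,155,270,175),.032)
ot=pts("top",t,*O,(235,178,270,195),.026);lt=pts("top",t,*O,(235,204,270,215),.043)
ls=pts("scene",s,*O,(295,205,325,211),.040)
def st(p,q): 
    c,sn=np.cos(p[2]),np.sin(p[2]);d=np.atleast_2d(q)-p[:2];return np.c_[d@[c,sn],d@[-sn,c]]
m=lambda a:a.mean(0)
def f(p):
    b=st(p,bt);k=np.polyfit(b[:,0],b[:,1],1)[0]; y=st(p,m(yt))[0]
    return [b[:,0].mean()+.101,b[:,1].mean()-.0675,y[0]-.0165,y[1],st(p,m(ot))[0,1],st(p,m(lt))[0,1],k*.03,st(p,m(bs))[0,1]-.068]
r=least_squares(f,[.61,.11,.15]);p=r.x
print(p,np.degrees(p[2]),np.round(r.fun,4))
for n,q in(("bt",bt),("bs",bs),("yt",yt),("front",ot),("lip",lt),("lipS",ls)): a=st(p,q);print(n,m(a).round(4),a.min(0).round(4),a.max(0).round(4))
c,sn=np.cos(p[2]),np.sin(p[2])
for q in((-.125,.036),(-.0755,.036)): print(q,p[:2]+[q[0]*c-q[1]*sn,q[0]*sn+q[1]*c])
P=lambda x,y,z:[*(p[:2]+[x*c-y*sn,x*sn+y*c]),z]
# overlay check
for n,im in(("top",t),("scene",s)):
    uv=proj(n,[P(-.15,.068,.038),P(-.052,.068,.038),P(.014,0,.032),P(-.156,.04,.042),P(.013,.04,.042),P(-.162,-.035,.02),P(.02,-.035,.02)])
    print(n,uv.round(1).tolist())
```

```text
[0.61621365 0.11333944 0.14707028] 8.426506426032486 [-0.0009  0.0013  0.0009 -0.0007  0.0002 -0.001   0.0001  0.0001]
bt [-0.1019  0.0688] [-0.1476  0.0627] [-0.0545  0.0749]
bs [-0.0996  0.0681] [-0.1517  0.0619] [-0.043   0.0738]
yt [ 0.0174 -0.0007] [ 0.0142 -0.0268] [0.0207 0.0254]
front [-0.0403  0.0002] [-0.0497 -0.0234] [-0.0309  0.0244]
lip [-0.1059 -0.001 ] [-0.1089 -0.0228] [-0.103   0.0207]
lipS [-0.103   0.0004] [-0.11   -0.0161] [-0.0961  0.0174]
(-0.125, 0.036) [0.48728761 0.13063322]
(-0.0755, 0.036) [0.53625324 0.13788699]
top [[227.1, 229.0], [221.9, 193.0], [243.4, 165.5], [237.6, 229.6], [228.5, 167.6], [266.1, 227.7], [256.1, 162.1]]
scene [[338.6, 198.7], [338.6, 223.8], [307.2, 243.4], [327.1, 195.5], [325.7, 240.5], [296.6, 200.1], [291.1, 248.6]]
```

Request:
arm_command(deltas=[0,0,-0.195,0.211,0.692,0,50,0,0,-0.195,0.211,0.692,0,50,0,0,-0.195,0.211,0.692,0,50,0,0,-0.195,0.211,0.692,0,50,0,0,-0.195,0.211,0.692,0,50,0,0,-0.195,0.211,0.692,0,50,0,0,-0.195,0.211,0.692,0,50,0,0,-0.195,0.211,0.692,0,50,0,0,-0.195,0.211,0.692,0,50,0,0,-0.195,0.211,0.692,0,50,0,0,-0.195,0.211,0.692,0,50,0,0,-0.195,0.211,0.692,0,50,0,0,-0.195,0.211,0.692,0,50,0,0,-0.195,0.211,0.692,0,50,0,0,-0.195,0.211,0.692,0,50,0,0,-0.195,0.211,0.692,0,50,0,0,-0.195,0.211,0.692,0,50,0,0,-0.195,0.211,0.692,0,50,0,0,-0.195,0.211,0.692,0,50,0,0,-0.195,0.211,0.692,0,50])

```text
clock: 2.1
position: [0.4849, 0.1291, 0.2458]
ee_rot: [3.133, 0.229, 0.0]
force: [0.4, 0.5, -0.8]
width: 0.545
gripper_force: 0.0
```

Request:
arm_command(deltas=[0,0,0,0,0.001,-0.05,50,0,0,0,0,0.001,-0.1,50,0,0,0,0,0.001,-0.14,50,0,0,0,0,0.001,-0.165,50,0,0,0,0,0.001,-0.176,50,0,0,0,0,0.001,-0.176,50,0,0,0,0,0.001,-0.176,50])

```text
clock: 2.8
position: [0.4858, 0.1314, 0.0708]
ee_rot: [-3.133, -0.231, -0.002]
force: [-0.5, -0.1, -0.7]
width: 0.547
gripper_force: 0.0
```

Run:
```python
from h import *
t=optics.get_image("top");s=optics.get_image("scene")
cv2.imwrite("pics/c1.png",np.hstack([cv2.resize(t[145:250,200:285],None,fx=4.5,fy=4.5,interpolation=2),cv2.resize(s[165:270,270:360],None,fx=4.5,fy=4.5,interpolation=2)]))
o=sensors.observe();print(o["position"],o["ee_rot"],o["force"],o["width"])
```

```text
[0.48609902 0.13153702 0.07126707] [-3.13256204 -0.23086924 -0.00427649] [ 0.63719076 -0.13868161 -0.5370214 ] 0.5453861498083109
```

View pics/c1.png

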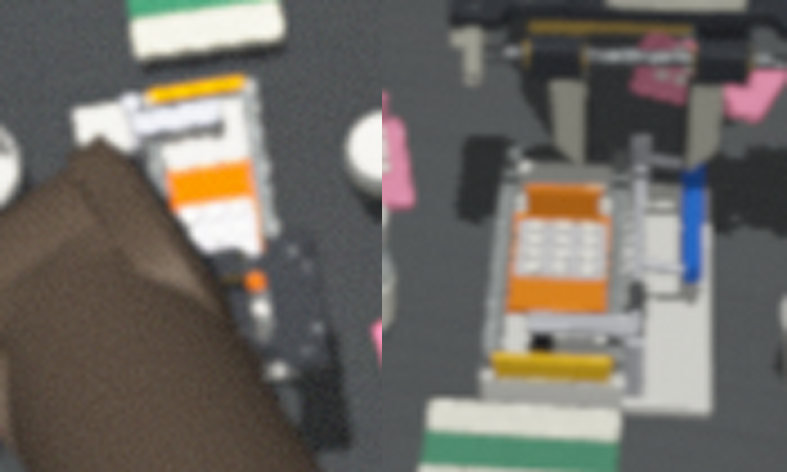

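The scene view shows both fingertips behind the lip. The left tip ends at about (311,200) px. The right one ends over the blue bar at about (340,200) px. The carrier has not moved. Next I check these in the stand frame.

Run:
```python
from h import *
p=np.array([.6162,.1133,.1471]);c,s=np.cos(p[2]),np.sin(p[2])
for n,u,v in(("Lleft",552,160),("Lright",582,160),("Rleft",687,163),("Rright",717,160)):
    d=onz("scene",(270+(u-382)/4.5,165+v/4.5),.052)[:2]-p[:2];print(n,[d@[c,s],d@[-s,c]])
d=sensors.observe()["position"][:2]-p[:2];print(d@[c,s],d@[-s,c])
```

```text
Lleft [np.float64(-0.11813339726636733), np.float64(-0.005415458667683876)]
Lright [np.float64(-0.11917824487228375), np.float64(0.010357820838451708)]
Rleft [np.float64(-0.1201411192891251), np.float64(0.06544681500860818)]
Rright [np.float64(-0.12386708088908426), np.float64(0.08114165633049401)]
-0.12602292093290424 0.03710897662432719
```

Request:
arm_command(deltas=[0,0,0,0,-0.003,-0.007,50,0,0,0,0,-0.003,-0.012,50,0,0,0,0,-0.003,-0.017,50,0,0,0,0,-0.003,-0.021,50,0,0,0,0,-0.003,-0.021,50,0,0,0,0,-0.003,-0.021,50,0,0,0,0,-0.003,-0.021,50])

```text
clock: 3.6
position: [0.4851, 0.1275, 0.0487]
ee_rot: [3.132, 0.23, -0.0]
force: [-0.6, -3.6, 6.5]
width: 0.547
gripper_force: 3.3
```

Run:
```python
from h import *
s=optics.get_image("scene")
cv2.imwrite("pics/c2.png",cv2.resize(s[165:270,270:360],None,fx=5.5,fy=5.5,interpolation=2))
p=np.array([.6162,.1133,.1471]);c,si=np.cos(p[2]),np.sin(p[2])
o=sensors.observe();print(o["position"],o["ee_rot"],o["force"],o["ft_torque"]);d=o["position"][:2]-p[:2];print(d@[c,si],d@[-si,c])
```

```text
[0.48517491 0.12756202 0.04873133] [3.13220377e+00 2.30381351e-01 3.12378748e-05] [-0.70469815 -2.86144594  6.76118332] [-0.5422917   0.09710254  0.00766676]
-0.12751967350915072 0.03331234924948427
```

View pics/c2.png

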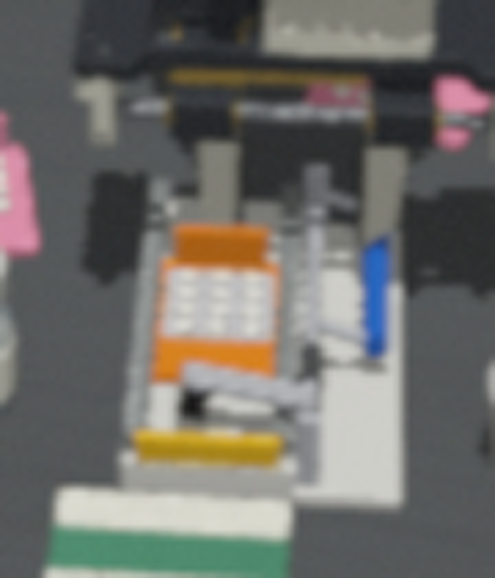

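The foot has lifted (black foot at about (190,405) in the crop) and the bar is held with about 6.7 N. The pusher finger stands behind the lip. Now I push.

Request:
arm_command(deltas=[0,0,0,0.004,0.0006,0.001,50,0,0,0,0.008,0.0012,0.001,50,0,0,0,0.012,0.0018,0.001,50,0,0,0,0.016,0.0024,0.001,50,0,0,0,0.02,0.003,0.001,50,0,0,0,0.024,0.0036,0.001,50,0,0,0,0.028,0.0042,0.001,50,0,0,0,0.032,0.0048,0.001,50,0,0,0,0.036,0.0054,0.001,50,0,0,0,0.04,0.006,0.001,50,0,0,0,0.044,0.0065,0.001,50,0,0,0,0.044,0.0065,0.001,50,0,0,0,0.044,0.0065,0.001,50])

```text
clock: 4.95
position: [0.5274, 0.1327, 0.049]
ee_rot: [3.13, 0.23, -0.006]
force: [-3.6, -6.3, 5.4]
width: 0.544
gripper_force: 3.7
```

Run:
```python
from h import *
s=optics.get_image("scene")
cv2.imwrite("pics/c3.png",cv2.resize(s[165:270,270:360],None,fx=5.5,fy=5.5,interpolation=2))
p=np.array([.6162,.1133,.1471]);c,si=np.cos(p[2]),np.sin(p[2])
o=sensors.observe();print(o["position"],o["ee_rot"],o["force"],o["ft_torque"]);d=o["position"][:2]-p[:2];print(d@[c,si],d@[-si,c])
```

```text
[0.52737898 0.13272165 0.04894361] [ 3.1302646   0.23001434 -0.00590644] [-4.26683649 -5.98495988  5.25782603] [-1.16124059  0.89943659  0.12201611]
-0.08501514341452553 0.03223040081014597
```

View pics/c3.png

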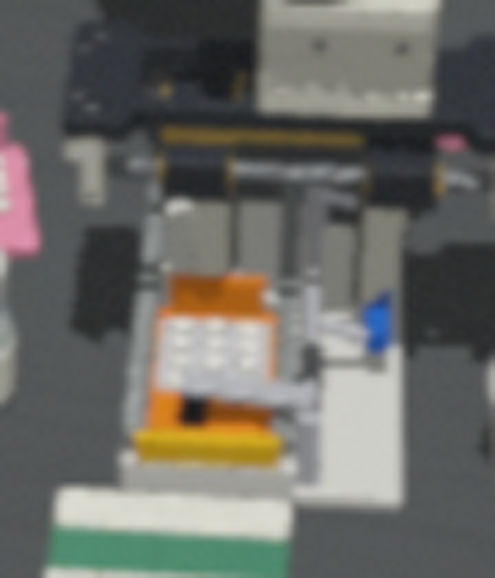

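The carrier is nearly home, with its front edge just short of the yellow stop and the clip still open. Now the last millimetres.

Request:
arm_command(deltas=[0,0,0,0.002,0.001,0,50,0,0,0,0.004,0.0015,0,50,0,0,0,0.006,0.0018,0,50,0,0,0,0.0075,0.002,0,50,0,0,0,0.0085,0.002,0,50,0,0,0,0.0085,0.002,0,50,0,0,0,0.0085,0.002,0,50])

```text
clock: 5.7
position: [0.535, 0.1341, 0.0487]
ee_rot: [3.129, 0.23, -0.009]
force: [-5.6, -7.1, 5.4]
width: 0.544
gripper_force: 4.4
```

Request:
arm_command(deltas=[0,0,0,0.001,0.0002,0,50,0,0,0,0.002,0.0004,0,50,0,0,0,0.003,0.0006,0,50,0,0,0,0.003,0.0006,0,50,0,0,0,0.003,0.0006,0,50])

```text
clock: 6.2
position: [0.5355, 0.1341, 0.0484]
ee_rot: [3.128, 0.229, -0.016]
force: [-14.0, -8.5, 13.8]
width: 0.544
gripper_force: 9.3
```

Run:
```python
from h import *
s=optics.get_image("scene")
cv2.imwrite("pics/c4.png",cv2.resize(s[165:270,270:360],None,fx=5.5,fy=5.5,interpolation=2))
p=np.array([.6162,.1133,.1471]);c,si=np.cos(p[2]),np.sin(p[2])
o=sensors.observe();print(o["position"],o["force"],o["ft_torque"]);d=o["position"][:2]-p[:2];print(d@[c,si],d@[-si,c])
```

```text
[0.53550135 0.1340729  0.04842313] [-14.35586474  -7.92359731  12.93814725] [-1.90721023  3.13823603 -0.07318105]
-0.07678244257598399 0.03237656726831476
```

View pics/c4.png

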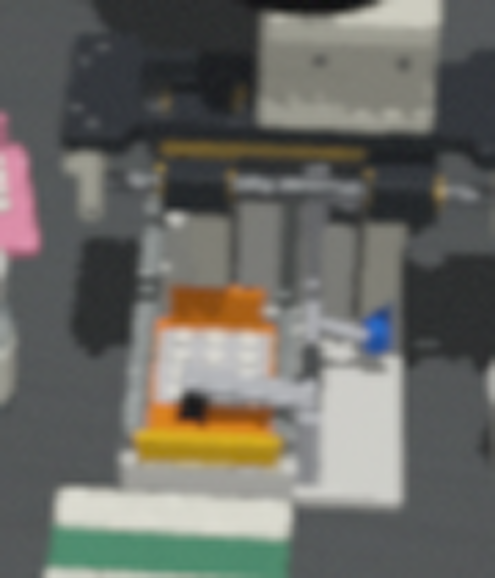

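Run:
```python
from h import *
p=np.array([.6162,.1133,.1471]);c,si=np.cos(p[2]),np.sin(p[2])
a=cv2.imread("pics/scene0.png");b=optics.get_image("scene")
for im,roi in((a,(295,203,325,225)),(b,(290,210,325,232))):
    m=mask(im,(3,130,60),(18,255,255),roi);n,l,st,ce=cv2.connectedComponentsWithStats(m)
    i=1+np.argmax(st[1:,4]);ys=np.argwhere(l==i)
    # subpixel top edge of lip: half-level of saturation along central columns
    S=cv2.cvtColor(im,cv2.COLOR_BGR2HSV)[...,1].astype(float)
    x=int(ce[i][0]);q=im[:,x-4:x+5].mean(1);r=(q[:,2]-q[:,0])
    y0=st[i,1];print(st[i],ce[i].round(1),r[y0-4:y0+22].round().astype(int).tolist())
    e=next(y for y in range(y0-4,y0+6) if r[y+1]>50);ye=e+(50-r[e])/(r[e+1]-r[e])
    for z in(.044,):
        d=onz("scene",(x,ye-.0),z)[:2]-p[:2];print("lip top edge",d@[c,si],d@[-si,c])
    # white tablets block rows -> boundary lip/tablets
    y=[k for k in range(y0+3,y0+20) if r[k]>50>=r[k+1]]
    y=[k+(r[k]-50)/(r[k]-r[k+1]) for k in y][:1]
    if y: d=onz("scene",(x,y[0]),.027)[:2]-p[:2];print("tablet start",y,d@[c,si])
```

```text
[300 207  20   7 104] [310.1 210. ] [5, 6, 19, 77, 136, 148, 145, 145, 145, 143, 102, 46, 12, 3, 2, 3, 2, 3, 4, 3, 2, 4, 9, 43, 118, 174]
lip top edge -0.10944547478597333 0.00037936603235441484
tablet start [np.float64(213.921875)] -0.09894977868644823
[299 217  21   8 126] [309.1 220.7] [8, 8, 9, 26, 77, 119, 128, 129, 132, 139, 143, 102, 45, 12, 3, 2, 3, 3, 0, -2, -5, -5, -5, -4, 1, 22]
lip top edge -0.06702498385828537 4.3872013978699824e-06
tablet start [np.float64(224.90751445086704)] -0.05718361701531657
```

The lip's rear edge is at x≈-67 mm, where home is -66, and the 14 N reaction confirms contact with the stop. I back off the lip with the bar still held, then let the bar up gently and rise.

Request:
arm_command(deltas=[0,0,0,-0.003,-0.0005,0,50,0,0,0,-0.007,-0.001,0,50,0,0,0,-0.012,-0.002,0,50,0,0,0,-0.012,-0.002,0,50,0,0,0,-0.012,-0.002,0.002,50,0,0,0,-0.012,-0.002,0.004,50,0,0,0,-0.012,-0.002,0.006,50,0,0,0,-0.012,-0.002,0.009,50,0,0,0,-0.012,-0.002,0.015,50,0,0,0,-0.012,-0.002,0.03,50,0,0,0,-0.012,-0.002,0.06,50,0,0,0,-0.012,-0.002,0.1,50,0,0,0,-0.012,-0.002,0.14,50,0,0,0,-0.012,-0.002,0.17,50,0,0,0,-0.012,-0.002,0.17,50,0,0,0,-0.012,-0.002,0.17,50])

```text
clock: 7.9
position: [0.5286, 0.1354, 0.2205]
ee_rot: [-3.133, -0.231, -0.003]
force: [0.2, -0.1, -0.1]
width: 0.545
gripper_force: 0.0
```

Run:
```python
from h import *
s=optics.get_image("scene")
cv2.imwrite("pics/c5.png",cv2.resize(s[165:270,270:360],None,fx=5.5,fy=5.5,interpolation=2))
p=np.array([.6162,.1133,.1471]);c,si=np.cos(p[2]),np.sin(p[2])
q=s[:,305:314].mean(1);r=q[:,2]-q[:,0]
e=next(y for y in range(208,230) if r[y+1]>50);ye=e+(50-r[e])/(r[e+1]-r[e])
d=onz("scene",(309,ye),.044)[:2]-p[:2];print("lip",d@[c,si])
o=sensors.observe();print(o["clock"],o["position"],o["force"],o["dq"].round(3))
```

```text
lip -0.06690753230183671
7.95 [0.52806498 0.13513941 0.219467  ] [ 1.1608589  -0.93478417 -0.05397606] [-0.002  0.02   0.003  0.015  0.001 -0.003  0.   ]
```

View pics/c5.png

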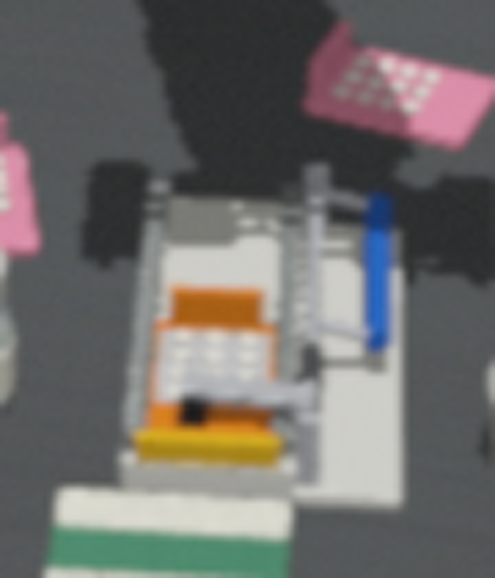

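The carrier is home with the lip at -67 mm, the bar is up, and the foot is on the plate. The gripper is clear of everything.

```bash
python3 -c "
from cell import arm
print(arm.sign_off())"
```

```text
the job is handed in; nothing more can be done
None
```

I handed the job in at about 8 s: the carrier is home against the yellow stop (lip measured at x≈-67 mm, home is -66), the bar is released with the clip's foot down on the carrier as far as the last picture shows, and the gripper is clear; no verdict came back.

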